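# Load a roller into the roller gauge and swing the indicator in

## Task

Push the steel roller with the fingertips from the tray up the ramp of the roller gauge, steadily and without letting it roll back, past the sprung catch until it is fully home against the end stop; then let it settle on the catch. Only then push the indicator arm round until it is fully in, with the plunger resting on the roller. Do not lift the roller, and leave the other things on the plate undisturbed.

Things in the scene. Friction and masses are not known exactly. Their poses are not given: they have to be found in the camera images.
- roller_gauge: Fixed fixture on a grey base plate, 100 x 270 x 10 mm. Origin on its underside under the lane's centre line; +y uphill along the lane (to the robot's left and 5 to 24 degrees towards the robot), +x to the post side, z up. Lane 60 mm wide between guides 6 mm thick that stand 9 mm above the tracks. Level tray, tracks at z = 0.018, from a 4 mm high lip at y = -0.151 to the ramp's foot; open above.
- ramp_foot (a point): On the tracks where tray ends and ramp begins: gauge (0, -0.085, 0.018). From here the tracks rise at 0.14 rad (8 degrees) to z = 0.037 under the nest and 0.040 at the end stop.
- roller: Bright steel roller, 32 mm diameter, 56 mm long, about 0.25 kg, lying across the lane on the tray. Origin at its middle (z = 0.034 on the tray); x is its own axis, parallel to the gauge's x; y and z turn as it rolls. It rolls freely: let go on the ramp below the catch, it runs back.
- end_stop: Dark steel stop plate across the top of the lane, 60 x 8 x 21 mm, fixed to the gauge. Origin at its middle. Against it the roller's middle is at gauge y = 0.0494, z = 0.053.
- nest (a point): Where the roller's middle lies once it has settled back on the catch: gauge (0, 0.0464, 0.0527), 3 mm short of where it touches the stop.
- catch (a joint): Sprung steel catch, 10 mm wide, in a slot in the middle of the ramp just below the nest, in rad. 0: up, its nose 5 mm above the tracks; grows to about 0.2 as the roller rolls over it (a push of 1 to 4 N); springs up behind the roller when this is at the stop.
- swing_arm (a joint): Indicator arm on a post (hub 25 mm, top z = 0.099) at gauge (0.064, 0.0464), turning level, in rad. At q it points to gauge (-cos q, sin q). 0: fully in, across the nest, at its own stop; starts swung away at 0.65 to 0.95, at most 1.6; stays where left, about 0.3 N at the knob. Bar 12 mm wide at z = 0.084; a dial 64 mm from the axis, top at z = 0.137.
- swing_knob (a point): Middle of the upright black knob at the arm's outer end, 118 mm from the arm's axis: 15 mm diameter, from z = 0.070 to 0.104. A place to push the arm with a fingertip from the side.
- plunger (a joint): The dial's sprung plunger under the arm, in m. 0: hanging free, its ball tip 2 mm lower than the top of a seated roller; grows as it is raised, to about 0.002 on a seated roller with the arm fully in.
- bushing_1: Brass-coloured flanged bushing, 31 mm, 22 mm tall, on the plate on the robot's side of the gauge; leave it alone. Origin at the centre of its underside.
- bushing_3: Another such bushing beside it; leave it alone. Origin at the centre of its underside.
- ring_gauge: Steel ring gauge, 54 mm, 18 mm tall, behind the gauge; leave it alone. Origin at the centre of its underside.
- plug_gauge: Plug gauge, 118 mm long, 21 mm thick, lying at the front right; leave it alone. Origin at the centre of its underside.
- gear: Small gear, 51 mm, 20 mm tall, at the right; leave it alone. Origin at the centre of its underside.
- loupe: Black loupe, 42 mm, 39 mm tall, at the left front; leave it alone. Origin at the centre of its underside.
- flange_part: Machined flange, 70 mm, 31 mm tall, behind the gauge; leave it alone. Origin at the centre of its underside.
- micrometer: Micrometer, 128 mm long, lying at the front right; leave it alone. Origin at the centre of its underside.
Things that resemble listed ones, but are neither listed nor needed, are in the scene too. Leave any blue, green or orange look-alike of the roller alone.

How it is judged:
By the outcome, as a careful person would: the job done as asked, in the order asked, and still so for the second after the job is handed in, with the robot touching nothing.
It also fails if it takes over 48 s, if anything falls off the work surface, if the arm or the gripper's body presses on something with over 40 N, if the wrist force passes 120 N, or if a joint passes its speed limit or range.

## Robot

A 7-joint arm with a two-finger parallel gripper is mounted at the origin on a cart in front of the work surface, level with it; the furniture and walls round the work are solid. World frame = base frame: x ahead of the robot, y to its left, z up, the work surface at z = 0. Lengths are in m, angles in rad, forces in N, time in s.
With the tool pointing down it reaches from about 0.4 to 0.85 m from the base axis. Payload 4.5 kg.
Tool frame: the origin (TCP) lies at the very end of the fingers, on their centre line; the grasp point (between the pads) lies 19 mm behind it; z points along the fingers, y is the line along which they close (so a half turn about z gives the same grasp; the last joint's range is limited). The gripper opens to 88 mm and grips with 3 to 60 N. Pads are 18 mm wide; open, the fingers measure 123 mm over their backs; the gripper's body (75 mm by 187 mm) begins 45 mm behind the grasp point.
Start: joints at [-1.135, 0.689, -0.195, 1.565, 0.157, 0.902, -0.215], TCP at [0.244, 0.575, 0.239] pointing down, gripper open.
Joint ranges: [-3.01, 3.01], [-0.46, 2.08], [-1.47, 1.51], [0.13, 2.56], [-1, 4.14], [0.04, 2.09], [-2.66, 2.66]. Speed limits (rad/s): [2.57, 2.57, 3.14, 3.14, 3.14, 3.14, 3.14].

## Interface

Orientations are given as a unit quaternion [x, y, z, w].
In Python, from plant import r, eyes, nets gives the robot as it stands.
- The arm moves only by the shell command python3 -m pendant 'ROWS' [FORCE]. ROWS is JSON, a list of rows, each an object of numbers: "claw": the opening, from 0 (shut) to 1 (fully open); "dx", "dy", "dz": the shift along the world's x, y, z in mm; "twist": the turn about the world's z in rad. In form: [{"claw": .., "dx": .., "dy": .., "dz": .., "twist": ..}, ...]. A call has 1 to 8 rows; each row is the pose to reach, as a shift and turn from the pose commanded when the call began; what a row does not reach only later rows make up. A row lasts 1/10 s, in which the tool goes at most 50 mm and 8.59 degrees, less where a joint would pass 70% of its speed; a pose out of reach is approached as far as the arm can. A call with a gripper value outside its range is refused whole. The fingers move at their own pace and stop on an object; FORCE is the grip in N (left out, the last holds). Time passes only in rows, so rows that repeat a pose let the fingers close. It gives the time, the measured TCP pose, the force, the opening and the grip force at its end, in the units of the state.
- r.get_state(): the state, without advancing time (a new reading comes with each control period).
- eyes.snapshot(name): name is "side" or "top"; returns (picture, depth): 400x640x3 uint8, blue, green, red; 400x640 float32, m along the optical axis (not along the pixel's ray), 0 where there is no reading.
- eyes.camera_info(name): a dict with "K" (3x3 intrinsics, pixels), "world_to_cam" (4x4, takes a point from world to camera coordinates). Camera axes: x right, y down, z forward; pixel columns grow to the right and rows downward; lengths in m; the calibration is good to about 2 mm. A picture is of the moment at which its call begins. camera_info takes no time and is no camera call.
- r.finish_job(): hands the job in; it is judged then, once.
Trained networks look in the newest picture that a camera, given by its name, has taken for a name from the list of things; names that differ only in an ending like _2 or _b are one class to them, and where a whole thing is asked for, a point or a joint stands for the part that bears it (a point fixed in the world has none). Each returns a list of dicts, best first, with "confidence" (0 to 1); they miss things now and then, are a little off and sometimes report something else, mostly with a low value. They report only what shows in the picture. A call takes as long as a camera call. They do not tell look-alikes from the thing itself.
- nets.spot_in(camera, query): "box" ([left, top, width, height] as shares, 0 to 1, of the picture: columns of its width, rows of its height, round what is visible of it).
- nets.place_of(camera, query): "position" ([column, row] as shares, 0 to 1, of the picture: columns of its width, rows of its height: a listed point, or the origin of a listed thing).
The state is a dict: "clock": time; "q": joint angles; "qd": joint speeds; "joint_torque": joint torques, N m; "tool_pos": TCP position; "eef_rot": TCP orientation; "contact_force": force on the tool from outside, world axes, zero at the start; "moment": the same for the moment, N m; "opening": opening from 0.0 (shut) to 1.0 (fully open); "finger_force": force on a finger pad.
Only numpy, scipy, OpenCV 4.12 (cv2) and the standard library are available. Lean on these libraries where they do the work, as an engineer would, in place of code of your own. Each camera call takes 0.05 s, during which the arm holds its last target. There are 200 camera calls.

## Working session

There is one attempt and no reset: what is moved stays moved. The work goes in short steps, Python scripts to look and compute and a shell command to move; the robot and the scene stay as the last step left them, time stands still between calls to the robot, and variables do not carry over. Pictures are saved under pics/ and viewed, at most 10 in all, crops included, and the job is handed in when it is done.

```bash
mkdir -p pics; ls
cat > h.py <<'E'
from plant import r, eyes, nets
import numpy as np, cv2
def proj(cam,P):
    i=eyes.camera_info(cam);T=np.array(i["world_to_cam"]);p=np.atleast_2d(P)@T[:3,:3].T+T[:3,3]
    u=p@np.array(i["K"]).T;return u[:,:2]/u[:,2:]
def atz(cam,uv,z):
    i=eyes.camera_info(cam);T=np.array(i["world_to_cam"]);R=T[:3,:3];c=-R.T@T[:3,3]
    d=R.T@np.linalg.inv(np.array(i["K"]))@np.array([uv[0],uv[1],1.]);return c+d*(z-c[2])/d[2]
def cloud(cam,dep):
    i=eyes.camera_info(cam);K=np.array(i["K"]);T=np.array(i["world_to_cam"])
    v,u=np.mgrid[:400,:640];p=np.stack([(u-K[0,2])/K[0,0]*dep,(v-K[1,2])/K[1,1]*dep,dep],-1)
    return (p-T[:3,3])@T[:3,:3]
E
python3 - <<'E'
from h import *
zs=dict(roller=.034,nest=.0527,ramp_foot=.018,swing_knob=.087,end_stop=.0395,roller_gauge=0.)
for c in("top","side"):
    im,d=eyes.snapshot(c);cv2.imwrite(f"pics/{c}0.png",im)
    for n,z in zs.items():
        for o in nets.place_of(c,n)[:3]:
            uv=np.array(o["position"])*[640,400];print(c,n,round(o["confidence"],2),uv.round(),atz(c,uv,z).round(4))
s=r.get_state();print(s["clock"],s["tool_pos"],s["eef_rot"],s["opening"])
E
```

```text
pics
top roller 0.71 [400. 208.] [ 0.4574 -0.3218  0.034 ]
top roller 0.69 [362. 189.] [ 0.5241 -0.2016  0.034 ]
top roller 0.53 [244. 225.] [0.4141 0.1794 0.034 ]
top nest 0.78 [313. 196.] [ 0.5014 -0.0415  0.0527]
top nest 0.56 [302. 194.] [ 0.5071 -0.0062  0.0527]
top nest 0.41 [368. 241.] [ 0.3522 -0.2113  0.0527]
top ramp_foot 0.87 [352. 191.] [ 0.5196 -0.1713  0.018 ]
top swing_knob 0.73 [267. 156.] [0.626  0.1001 0.087 ]
top swing_knob 0.7 [281. 202.] [0.478  0.0556 0.087 ]
top swing_knob 0.52 [329. 195.] [ 0.4948 -0.0919  0.087 ]
top roller_gauge 0.91 [326. 194.] [ 0.5154 -0.0833  0.    ]
side roller 0.8 [369. 235.] [ 0.5414 -0.1956  0.034 ]
side roller 0.62 [236. 219.] [0.4047 0.1571 0.034 ]
side roller 0.6 [270. 205.] [0.521  0.1313 0.034 ]
side nest 0.64 [311. 219.] [ 0.495  -0.0378  0.0527]
side ramp_foot 0.61 [358. 240.] [ 0.5241 -0.1697  0.018 ]
side swing_knob 0.54 [282. 202.] [0.482 0.051 0.087]
side end_stop 0.56 [303. 216.] [0.5191 0.0051 0.0395]
side roller_gauge 0.84 [325. 235.] [ 0.5192 -0.0699  0.    ]
0.7 [0.24439453 0.57526008 0.2387433 ] [ 1.99534398e-01  9.79890821e-01  4.52183921e-05 -1.07896861e-05] 0.9991033713131731
```

View pics/top0.png

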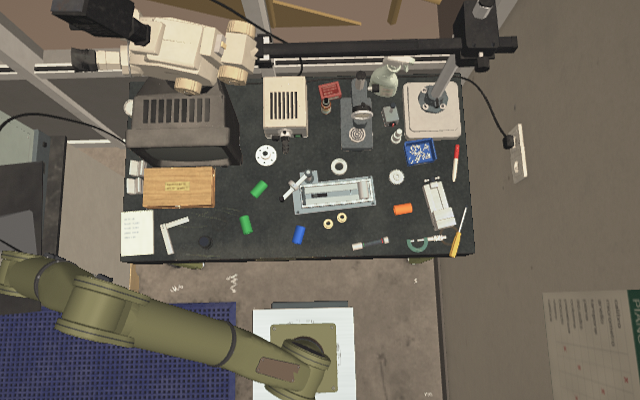

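View pics/side0.png

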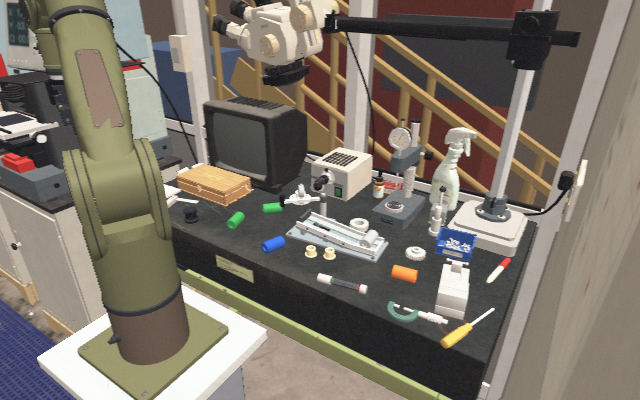

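The top view shows the gauge at about (295-375, 175-212) with the steel roller at about (362,189) and the arm swung out to the left, its knob at about (281,202). The blue, green and orange cylinders are look-alikes. Next I'll refine the gauge pose and overlay a model to check it.

```bash
cat >> h.py <<'E'
def G(o,th,P):
    P=np.atleast_2d(P);c,s=np.cos(th),np.sin(th);return P@np.array([[c,-s,0],[s,c,0],[0,0,1]]).T+[o[0],o[1],0]
E
python3 - <<'E'
from h import *
from scipy.optimize import least_squares
# points seen -> pose fit (robust), top and side nets
obs=[("top","nest",(0,.0464,.0527),(.5014,-.0415)),("top","foot",(0,-.085,.018),(.5196,-.1713)),("side","nest",(0,.0464,.0527),(.495,-.0378)),("side","foot",(0,-.085,.018),(.5241,-.1697)),("side","stop",(0,.0694,.0395),(.5191,.0051))]
f=lambda p:np.concatenate([(G(p[:2],p[2],o[2])[0,:2]-o[3])for o in obs])
p=least_squares(f,[.51,-.08,.15],loss="soft_l1",f_scale=.004).x;print(p,f(p).round(3))
for c,(x0,y0,w,h) in dict(top=(265,150,130,80),side=(260,170,140,100)).items():
    im,d=eyes.snapshot(c);P=cloud(c,d)
    Q=P[(P[...,0]>.4)&(P[...,0]<.65)&(P[...,1]>-.3)&(P[...,1]<.1)]
    m=Q[(Q[:,2]>.006)&(Q[:,2]<.014)]
    c_=G((0,0),-p[2],m-[p[0],p[1],0]);
    np.save(f"/tmp/{c}.npy",Q)
    print(c,len(m),np.percentile(c_[:,:2],[1,5,50,95,99],axis=0).round(3).tolist())
    k=6 if c=="top" else 5
    big=cv2.resize(im[y0:y0+h,x0:x0+w],None,fx=k,fy=k,interpolation=cv2.INTER_CUBIC)
    def dr(L,col):
        uv=(proj(c,G(p[:2],p[2],np.array(L,float)))-[x0,y0]+.5)*k
        cv2.polylines(big,[uv.round().astype(np.int32)],False,col,1)
    for s in(-.03,.03,-.036,.036): dr([(s,-.151,.027),(s,-.085,.027),(s,.0654,.049)],(0,0,255))
    dr([(-.03,.0654,.05),(.03,.0654,.05)],(0,255,0));dr([(-.03,-.085,.018),(.03,-.085,.018)],(255,0,0));dr([(-.03,-.151,.022),(.03,-.151,.022)],(255,0,255))
    a=np.arange(0,6.4,.3);dr(np.c_[.064+.0125*np.cos(a),.0464+.0125*np.sin(a),a*0+.099],(0,255,255))
    for q in(.65,.8,.95):dr([(.064,.0464,.09),(.064-.118*np.cos(q),.0464+.118*np.sin(q),.09)],(0,255,255))
    cv2.imwrite(f"pics/{c}1.png",big)
E
```

```text
[ 0.50935428 -0.08478889  0.1372234 ] [ 0.002  0.003  0.001  0.002  0.008 -0.001 -0.003  0.001 -0.019 -0.021]
top 1033 [[-0.103, -0.215], [-0.078, -0.181], [0.0, -0.024], [0.123, 0.157], [0.154, 0.177]]
side 838 [[-0.102, -0.218], [-0.085, -0.156], [-0.039, -0.042], [0.074, 0.099], [0.104, 0.11]]
```

View pics/top1.png

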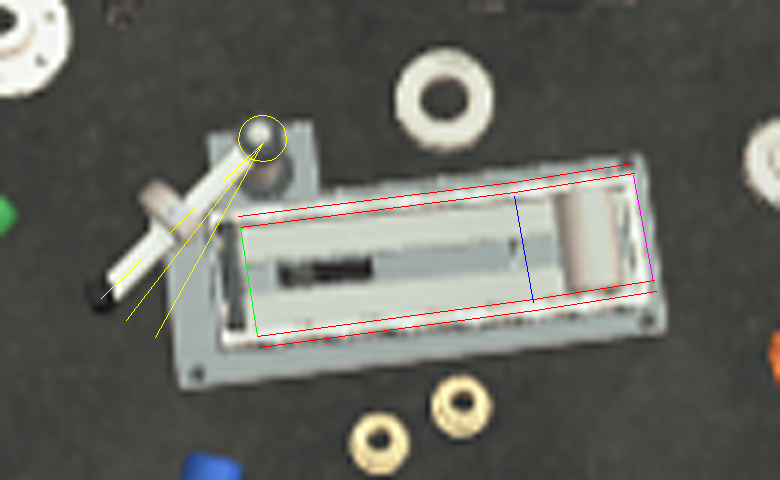

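View pics/side1.png

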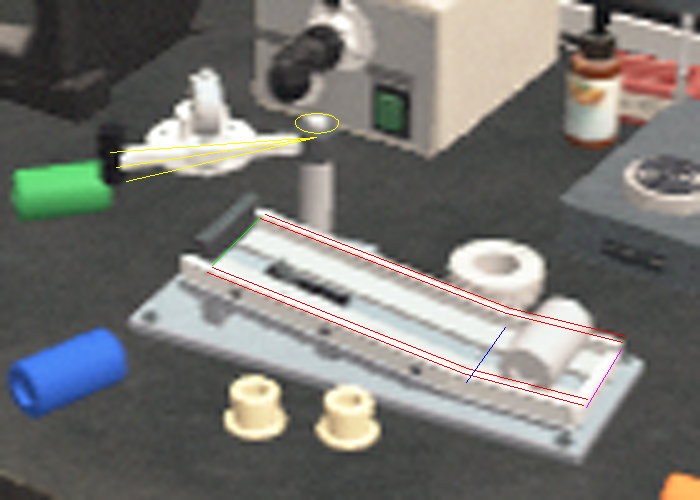

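The overlay fits the guides, stop and hub to within about 3 mm. In the top crop the roller is at about (590,240) and the knob at about (103,297), and the arm stands near q=0.95. I'll compute the waypoints.

```bash
cat >> h.py <<'E'
O=(.5085,-.0840);TH=.130
def inv(P): return G((0,0),-TH,np.atleast_2d(P)-[O[0],O[1],0])
def st():
    s=r.get_state();t=s["tool_pos"];print("t",round(s["clock"],2),"tcp",np.round(t,4),"gauge",inv(t)[0].round(4),"F",np.round(G((0,0),-TH,s["contact_force"])[0],2),"op",round(s["opening"],3),"q",np.round(s["q"],2));q=s["eef_rot"]
    from scipy.spatial.transform import Rotation as R
    y=R.from_quat(q).as_matrix()[:,1];print("tool y angle",np.arctan2(y[1],y[0]).round(4),"vs",TH)
    return s
E
python3 - <<'E'
from h import *
print("roller",inv(atz("top",(363.3,190),.034)).round(4),inv(atz("side",(260+548/5,170+343/5),.034)).round(4))
print("knob",inv(atz("top",(265+103/6,150+290/6),.104)).round(4))
s=st()
for g in[(0,-.17,.12),(0,-.16,.03)]:print(g,((G(O,TH,g)[0]-s["tool_pos"])*1000).round(1))
E
```

```text
roller [[-0.0044 -0.1222  0.034 ]] [[ 0.0007 -0.1216  0.034 ]]
knob [[-0.0058  0.1377  0.104 ]]
t 0.8 tcp [0.2444 0.5753 0.2388] gauge [-0.1764  0.6879  0.2388] F [-0.55 -0.18 -0.07] op 1.003 q [-1.14  0.69 -0.19  1.57  0.16  0.9  -0.22]
tool y angle 1.169 vs 0.13
(0, -0.17, 0.12) [ 286.1 -827.8 -118.8]
(0, -0.16, 0.03) [ 284.8 -817.9 -208.8]
```

```bash
python3 -m pendant '[{"claw":0,"dx":20,"dy":-50,"dz":0,"twist":-0.14},{"claw":0,"dx":40,"dy":-100,"dz":0,"twist":-0.28},{"claw":0,"dx":60,"dy":-150,"dz":0,"twist":-0.42},{"claw":0,"dx":80,"dy":-200,"dz":0,"twist":-0.56},{"claw":0,"dx":100,"dy":-250,"dz":0,"twist":-0.7},{"claw":0,"dx":120,"dy":-300,"dz":0,"twist":-0.84},{"claw":0,"dx":140,"dy":-350,"dz":0,"twist":-0.98},{"claw":0,"dx":160,"dy":-400,"dz":0,"twist":-1.04}]' 5; python3 -c "
from h import *
s=st();print(((G(O,TH,(0,-.17,.12))[0]-s['tool_pos'])*1000).round(1))"
```

```text
clock: 1.6
tool_pos: [0.3936, 0.2023, 0.2391]
eef_rot: [0.661, 0.75, 0.001, 0.0]
contact_force: [0.6, 0.6, 0.5]
opening: 0.299
finger_force: 0.0
t 1.6 tcp [0.3936 0.2023 0.2391] gauge [-0.0768  0.2987  0.2391] F [0.7  0.47 0.48] op 0.299 q [-0.62  0.46  0.06  2.1  -0.05  0.58 -0.4 ]
tool y angle 0.1253 vs 0.13
[ 137.  -454.8 -119.1]
```

```bash
python3 -m pendant '[{"claw":0,"dx":14,"dy":-48,"dz":0,"twist":0},{"claw":0,"dx":28,"dy":-96,"dz":0,"twist":0},{"claw":0,"dx":42,"dy":-144,"dz":0,"twist":0},{"claw":0,"dx":56,"dy":-192,"dz":0,"twist":0},{"claw":0,"dx":70,"dy":-240,"dz":0,"twist":0},{"claw":0,"dx":84,"dy":-288,"dz":0,"twist":0},{"claw":0,"dx":98,"dy":-336,"dz":0,"twist":0},{"claw":0,"dx":112,"dy":-384,"dz":0,"twist":0}]'; python3 -m pendant '[{"claw":0,"dx":14,"dy":-44,"dz":0,"twist":0},{"claw":0,"dx":14,"dy":-44,"dz":-40,"twist":0},{"claw":0,"dx":14,"dy":-44,"dz":-80,"twist":0},{"claw":0,"dx":14,"dy":-44,"dz":-119,"twist":0},{"claw":0,"dx":14,"dy":-44,"dz":-119,"twist":0},{"claw":0,"dx":14,"dy":-44,"dz":-119,"twist":0}]'; python3 -c "
from h import *
s=st();print(((G(O,TH,(0,-.165,.03))[0]-s['tool_pos'])*1000).round(1))
im,d=eyes.snapshot('side');cv2.imwrite('pics/s2.png',cv2.resize(im[130:290,240:440],None,fx=4,fy=3.75,interpolation=2))"
```

```text
clock: 2.4
tool_pos: [0.5054, -0.1822, 0.239]
eef_rot: [0.66, 0.751, 0.0, 0.0]
contact_force: [1.1, 0.1, -0.3]
opening: 0.005
finger_force: 0.0
clock: 3.0
tool_pos: [0.5191, -0.2241, 0.1201]
eef_rot: [0.66, 0.751, -0.0, -0.0]
contact_force: [0.1, -1.0, 1.3]
opening: 0.011
finger_force: 0.0
t 3.0 tcp [ 0.5191 -0.2241  0.1201] gauge [-0.0077 -0.1403  0.1201] F [-0.06 -1.04  1.28] op 0.011 q [ 0.33  0.78 -0.01  1.85  0.01  0.51  0.44]
tool y angle 0.1292 vs 0.13
[ 10.8 -23.5 -90.1]
```

View pics/s2.png

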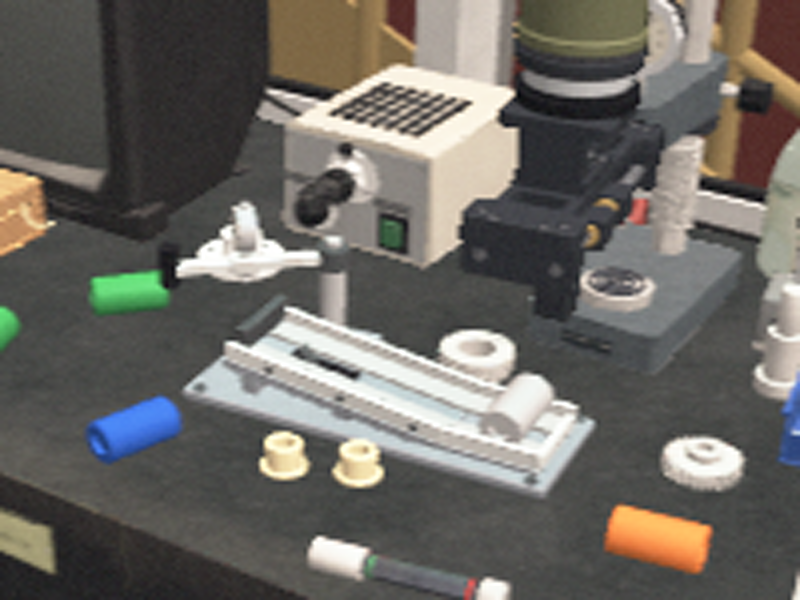

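The arm hovers over the tray with the gripper above the roller (crop about (520,400)). I move back past it and go down.

```bash
python3 -m pendant '[{"claw":0,"dx":11,"dy":-25,"dz":0,"twist":0},{"claw":0,"dx":11,"dy":-25,"dz":-30,"twist":0},{"claw":0,"dx":11,"dy":-25,"dz":-60,"twist":0},{"claw":0,"dx":11,"dy":-25,"dz":-75,"twist":0},{"claw":0,"dx":11,"dy":-25,"dz":-88,"twist":0},{"claw":0,"dx":11,"dy":-25,"dz":-88,"twist":0}]'; python3 -c "
from h import *
s=st();print(((G(O,TH,(0,-.15,.032))[0]-s['tool_pos'])*1000).round(1))
im,d=eyes.snapshot('side');cv2.imwrite('pics/s3.png',cv2.resize(im[170:290,290:450],None,fx=5,fy=5,interpolation=2))"
```

```text
clock: 3.65
tool_pos: [0.53, -0.2489, 0.0316]
eef_rot: [0.66, 0.751, -0.0, -0.0]
contact_force: [0.6, 0.1, 0.3]
opening: 0.002
finger_force: 0.0
t 3.65 tcp [ 0.53   -0.2489  0.0316] gauge [-0.     -0.1663  0.0316] F [0.62 0.05 0.29] op 0.002 q [ 0.37  0.94 -0.01  1.82  0.03  0.38  0.47]
tool y angle 0.1294 vs 0.13
[-2.1 16.1  0.4]
```

View pics/s3.png

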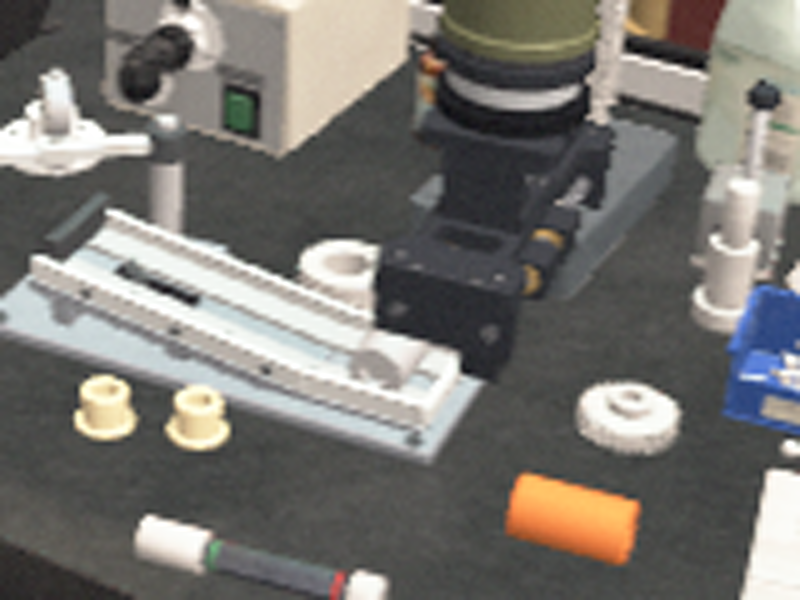

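```bash
python3 -c "
from h import *
t=r.get_state()['tool_pos']
for n,g in dict(tcp=(0,-.166,.032),knuckle=(0,-.166,.09),bodycorner=(-.093,-.2035,.096),bodycorner2=(-.093,-.1285,.096),lip=(0,-.151,.022),rol=(0,-.122,.034)).items():
  print(n,((proj('side',G(O,TH,g))[0]-[290,170]+.5)*5).round())
"
```

```text
tcp [481. 370.]
knuckle [490. 275.]
bodycorner [509. 375.]
bodycorner2 [357. 336.]
lip [451. 379.]
rol [401. 346.]
```

```bash
python3 -m pendant '[{"claw":0,"dx":-0.5,"dy":4,"dz":-2.5,"twist":0},{"claw":0,"dx":-1,"dy":8,"dz":-2.5,"twist":0},{"claw":0,"dx":-1.4,"dy":11,"dz":-2.5,"twist":0},{"claw":0,"dx":-1.8,"dy":14,"dz":-2.5,"twist":0},{"claw":0,"dx":-2.1,"dy":16,"dz":-2.5,"twist":0},{"claw":0,"dx":-2.4,"dy":18,"dz":-2.5,"twist":0},{"claw":0,"dx":-2.6,"dy":20,"dz":-2.5,"twist":0},{"claw":0,"dx":-2.9,"dy":22,"dz":-2.5,"twist":0}]'; python3 -c "
from h import *
st()"
```

```text
clock: 4.5
tool_pos: [0.5271, -0.2272, 0.0293]
eef_rot: [0.66, 0.751, -0.0, 0.0]
contact_force: [0.8, -0.5, 0.3]
opening: 0.003
finger_force: 0.1
t 4.5 tcp [ 0.5271 -0.2272  0.0293] gauge [-1.000e-04 -1.444e-01  2.930e-02] F [ 0.7  -0.63  0.26] op 0.003 q [ 0.33  0.94 -0.01  1.86  0.02  0.35  0.44]
tool y angle 0.1288 vs 0.13
```

```bash
python3 -m pendant '[{"claw":0,"dx":-0.4,"dy":3,"dz":0,"twist":0},{"claw":0,"dx":-0.8,"dy":6,"dz":0,"twist":0},{"claw":0,"dx":-1.2,"dy":9,"dz":0,"twist":0},{"claw":0,"dx":-1.6,"dy":12,"dz":0,"twist":0},{"claw":0,"dx":-2,"dy":15,"dz":0,"twist":0},{"claw":0,"dx":-2.4,"dy":18,"dz":0,"twist":0},{"claw":0,"dx":-2.8,"dy":21,"dz":0,"twist":0},{"claw":0,"dx":-3.1,"dy":24,"dz":0,"twist":0}]'; python3 -c "
from h import *
st()"; python3 -m pendant '[{"claw":0,"dx":-0.4,"dy":3,"dz":0,"twist":0},{"claw":0,"dx":-0.8,"dy":6,"dz":0,"twist":0},{"claw":0,"dx":-1.2,"dy":9,"dz":0.2,"twist":0},{"claw":0,"dx":-1.6,"dy":12,"dz":0.5,"twist":0},{"claw":0,"dx":-2,"dy":15,"dz":0.9,"twist":0},{"claw":0,"dx":-2.4,"dy":18,"dz":1.3,"twist":0},{"claw":0,"dx":-2.8,"dy":21,"dz":1.7,"twist":0},{"claw":0,"dx":-3.1,"dy":24,"dz":2.1,"twist":0}]'; python3 -c "
from h import *
st()"
```

```text
clock: 5.3
tool_pos: [0.5239, -0.2029, 0.0292]
eef_rot: [0.66, 0.751, 0.0, 0.0]
contact_force: [0.4, 0.4, -0.5]
opening: 0.007
finger_force: 0.1
t 5.3 tcp [ 0.5239 -0.2029  0.0292] gauge [-1.000e-04 -1.199e-01  2.920e-02] F [ 0.47  0.37 -0.55] op 0.007 q [ 0.29  0.93 -0.    1.89  0.    0.32  0.41]
tool y angle 0.129 vs 0.13
clock: 6.1
tool_pos: [0.5209, -0.179, 0.0315]
eef_rot: [0.66, 0.751, 0.0, 0.0]
contact_force: [0.1, -0.7, 1.1]
opening: 0.005
finger_force: 0.6
t 6.1 tcp [ 0.5209 -0.179   0.0315] gauge [-0.     -0.0958  0.0315] F [ 0.05 -0.67  1.12] op 0.005 q [ 0.24  0.92  0.    1.93 -0.01  0.29  0.39]
tool y angle 0.1288 vs 0.13
```

```bash
python3 -m pendant '[{"claw":0,"dx":-0.4,"dy":3,"dz":0.4,"twist":0},{"claw":0,"dx":-0.8,"dy":6,"dz":0.9,"twist":0},{"claw":0,"dx":-1.2,"dy":9,"dz":1.3,"twist":0},{"claw":0,"dx":-1.6,"dy":12,"dz":1.7,"twist":0},{"claw":0,"dx":-2,"dy":15,"dz":2.1,"twist":0},{"claw":0,"dx":-2.4,"dy":18,"dz":2.6,"twist":0},{"claw":0,"dx":-2.8,"dy":21,"dz":3,"twist":0},{"claw":0,"dx":-3.1,"dy":24,"dz":3.4,"twist":0}]'; python3 -c "
from h import *
st()
for c in ('side',):
  im,d=eyes.snapshot(c);cv2.imwrite('pics/s4.png',cv2.resize(im[170:270,270:410],None,fx=5,fy=5,interpolation=2))
  for o in nets.place_of(c,'roller'):
    uv=np.array(o['position'])*[640,400];print(o['confidence'],uv,inv(atz(c,uv,.04)).round(3))
print('expected roller',proj('side',G(O,TH,(0,-.0705+.025,.0395))))
"
```

```text
clock: 6.9
tool_pos: [0.5177, -0.1549, 0.0348]
eef_rot: [0.66, 0.751, 0.0, 0.0]
contact_force: [-0.7, -1.0, 0.4]
opening: 0.002
finger_force: 0.6
t 6.9 tcp [ 0.5177 -0.1549  0.0348] gauge [-0.0001 -0.0715  0.0348] F [-0.78 -0.9   0.43] op 0.002 q [ 0.2   0.91  0.01  1.96 -0.03  0.27  0.36]
tool y angle 0.129 vs 0.13
0.78 [404.48 270.6 ] [[-0.101 -0.243  0.04 ]]
0.78 [274.816 244.4  ] [[-0.142  0.083  0.04 ]]
0.74 [272.832 209.   ] [[0.016 0.185 0.04 ]]
0.66 [236.096 220.92 ] [[-0.089  0.241  0.04 ]]
0.63 [345.984 227.08 ] [[ 0.018 -0.047  0.04 ]]
0.59 [339.904 285.4  ] [[-0.217 -0.129  0.04 ]]
expected roller [[342.97430336 230.15551518]]
```

View pics/s4.png

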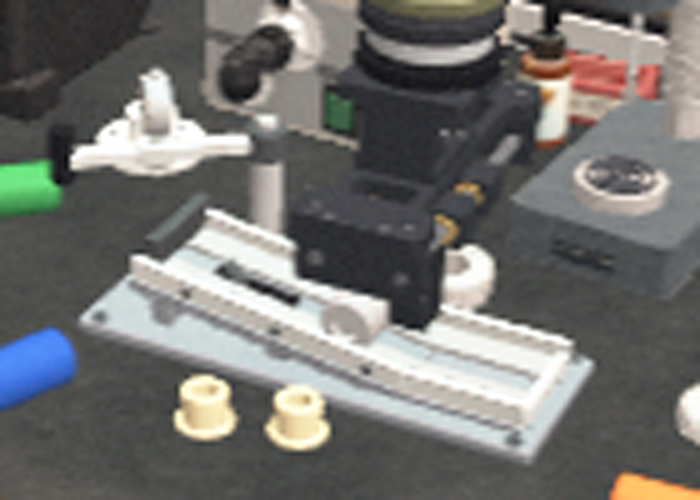

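The roller, at about (355,318) in the crop, is riding up the ramp against the fingertip. I keep pushing.

```bash
M='x'; python3 -m pendant '[{"claw":0,"dx":-0.4,"dy":3,"dz":0.4,"twist":0},{"claw":0,"dx":-0.8,"dy":6,"dz":0.9,"twist":0},{"claw":0,"dx":-1.2,"dy":9,"dz":1.3,"twist":0},{"claw":0,"dx":-1.6,"dy":12,"dz":1.7,"twist":0},{"claw":0,"dx":-2,"dy":15,"dz":2.1,"twist":0},{"claw":0,"dx":-2.4,"dy":18,"dz":2.6,"twist":0},{"claw":0,"dx":-2.8,"dy":21,"dz":3,"twist":0},{"claw":0,"dx":-3.1,"dy":24,"dz":3.4,"twist":0}]'; python3 -c "
from h import *
st()"
python3 -m pendant '[{"claw":0,"dx":-0.4,"dy":3,"dz":0.4,"twist":0},{"claw":0,"dx":-0.8,"dy":6,"dz":0.9,"twist":0},{"claw":0,"dx":-1.2,"dy":9,"dz":1.3,"twist":0},{"claw":0,"dx":-1.6,"dy":12,"dz":1.7,"twist":0},{"claw":0,"dx":-2,"dy":15,"dz":2.1,"twist":0},{"claw":0,"dx":-2.4,"dy":18,"dz":2.6,"twist":0},{"claw":0,"dx":-2.8,"dy":21,"dz":3,"twist":0},{"claw":0,"dx":-3.1,"dy":24,"dz":3.4,"twist":0}]'; python3 -c "
from h import *
st()"
python3 -m pendant '[{"claw":0,"dx":-0.4,"dy":3,"dz":0.4,"twist":0},{"claw":0,"dx":-0.8,"dy":6,"dz":0.9,"twist":0},{"claw":0,"dx":-1.2,"dy":9,"dz":1.3,"twist":0},{"claw":0,"dx":-1.6,"dy":12,"dz":1.7,"twist":0},{"claw":0,"dx":-2,"dy":15,"dz":2.1,"twist":0},{"claw":0,"dx":-2.2,"dy":17,"dz":2.4,"twist":0},{"claw":0,"dx":-2.5,"dy":19,"dz":2.7,"twist":0},{"claw":0,"dx":-2.8,"dy":21,"dz":3,"twist":0}]'; python3 -c "
from h import *
st()"
```

```text
clock: 7.8
tool_pos: [0.5146, -0.1309, 0.0382]
eef_rot: [0.66, 0.751, 0.0, -0.0]
contact_force: [-0.6, -0.6, 1.4]
opening: 0.006
finger_force: 0.6
t 7.8 tcp [ 0.5146 -0.1309  0.0382] gauge [-0.     -0.0473  0.0382] F [-0.72 -0.46  1.45] op 0.006 q [ 0.15  0.9   0.01  1.98 -0.04  0.26  0.33]
tool y angle 0.129 vs 0.13
clock: 8.6
tool_pos: [0.5115, -0.1069, 0.0416]
eef_rot: [0.66, 0.751, 0.0, -0.0]
contact_force: [0.1, -2.0, 0.8]
opening: 0.007
finger_force: 0.6
t 8.6 tcp [ 0.5115 -0.1069  0.0416] gauge [ 0.     -0.0231  0.0416] F [-0.15 -2.03  0.76] op 0.007 q [ 0.11  0.89  0.02  2.01 -0.06  0.24  0.3 ]
tool y angle 0.129 vs 0.13
clock: 9.4
tool_pos: [0.5087, -0.086, 0.0446]
eef_rot: [0.66, 0.751, 0.0, 0.0]
contact_force: [0.5, -0.6, 0.4]
opening: 0.005
finger_force: 0.6
t 9.4 tcp [ 0.5087 -0.086   0.0446] gauge [-0.     -0.002   0.0446] F [ 0.37 -0.69  0.44] op 0.005 q [ 0.06  0.88  0.02  2.03 -0.07  0.23  0.28]
tool y angle 0.129 vs 0.13
```

```bash
python3 -m pendant '[{"claw":0,"dx":-0.3,"dy":2,"dz":0.3,"twist":0},{"claw":0,"dx":-0.5,"dy":4,"dz":0.6,"twist":0},{"claw":0,"dx":-0.8,"dy":6,"dz":0.9,"twist":0},{"claw":0,"dx":-1,"dy":8,"dz":1.1,"twist":0},{"claw":0,"dx":-1.3,"dy":10,"dz":1.4,"twist":0},{"claw":0,"dx":-1.5,"dy":12,"dz":1.7,"twist":0},{"claw":0,"dx":-1.8,"dy":14,"dz":2,"twist":0},{"claw":0,"dx":-2,"dy":16,"dz":2.2,"twist":0}]'; python3 -c "
from h import *
st()"
python3 -m pendant '[{"claw":0,"dx":-0.2,"dy":1.5,"dz":0.2,"twist":0},{"claw":0,"dx":-0.4,"dy":3,"dz":0.4,"twist":0},{"claw":0,"dx":-0.6,"dy":4.5,"dz":0.6,"twist":0},{"claw":0,"dx":-0.8,"dy":6,"dz":0.8,"twist":0}]'; python3 -c "
from h import *
st()"
```

```text
clock: 10.2
tool_pos: [0.5065, -0.0696, 0.0467]
eef_rot: [0.66, 0.751, -0.0, -0.0]
contact_force: [1.3, -2.6, 1.3]
opening: 0.006
finger_force: 1.2
t 10.2 tcp [ 0.5065 -0.0696  0.0467] gauge [-0.0002  0.0145  0.0467] F [ 0.92 -2.7   1.3 ] op 0.006 q [ 0.03  0.87  0.02  2.04 -0.09  0.23  0.26]
tool y angle 0.1294 vs 0.13
clock: 10.6
tool_pos: [0.5057, -0.0634, 0.0474]
eef_rot: [0.66, 0.751, 0.0, -0.0]
contact_force: [0.1, -0.6, -0.2]
opening: 0.006
finger_force: 0.1
t 10.6 tcp [ 0.5057 -0.0634  0.0474] gauge [-0.0001  0.0208  0.0474] F [ 0.02 -0.64 -0.19] op 0.006 q [ 0.02  0.87  0.03  2.05 -0.09  0.22  0.25]
tool y angle 0.1296 vs 0.13
```

```bash
python3 -m pendant '[{"claw":0,"dx":-0.1,"dy":1,"dz":0.1,"twist":0},{"claw":0,"dx":-0.3,"dy":2,"dz":0.2,"twist":0},{"claw":0,"dx":-0.3,"dy":2.5,"dz":0.3,"twist":0}]'; python3 -c "
from h import *
st()"
python3 -m pendant '[{"claw":0,"dx":-0.1,"dy":0.7,"dz":0.1,"twist":0},{"claw":0,"dx":-0.2,"dy":1.4,"dz":0.2,"twist":0}]'; python3 -c "
from h import *
st()"
```

```text
clock: 10.9
tool_pos: [0.5055, -0.0612, 0.0478]
eef_rot: [0.66, 0.751, 0.0, -0.0]
contact_force: [0.2, -0.3, 0.6]
opening: 0.009
finger_force: 0.0
t 10.9 tcp [ 0.5055 -0.0612  0.0478] gauge [-0.      0.023   0.0478] F [ 0.17 -0.31  0.58] op 0.009 q [ 0.01  0.87  0.03  2.05 -0.09  0.22  0.25]
tool y angle 0.1294 vs 0.13
clock: 11.1
tool_pos: [0.5054, -0.0603, 0.048]
eef_rot: [0.66, 0.751, -0.0, 0.0]
contact_force: [-0.1, -0.8, 1.2]
opening: 0.006
finger_force: 0.6
t 11.1 tcp [ 0.5054 -0.0603  0.048 ] gauge [0.     0.0239 0.048 ] F [-0.22 -0.73  1.16] op 0.006 q [ 0.01  0.87  0.03  2.05 -0.09  0.22  0.25]
tool y angle 0.129 vs 0.13
```

```bash
for i in 1; do :; done; python3 -m pendant '[{"claw":0,"dx":-0.1,"dy":0.7,"dz":0.1,"twist":0},{"claw":0,"dx":-0.2,"dy":1.4,"dz":0.2,"twist":0}]'; python3 -c "
from h import *
st()"
python3 -m pendant '[{"claw":0,"dx":-0.1,"dy":0.7,"dz":0.1,"twist":0},{"claw":0,"dx":-0.2,"dy":1.4,"dz":0.2,"twist":0}]'; python3 -c "
from h import *
st()"
python3 -m pendant '[{"claw":0,"dx":-0.1,"dy":0.7,"dz":0.1,"twist":0},{"claw":0,"dx":-0.2,"dy":1.4,"dz":0.2,"twist":0}]'; python3 -c "
from h import *
st()"
```

```text
clock: 11.3
tool_pos: [0.5054, -0.0596, 0.0484]
eef_rot: [0.66, 0.751, -0.0, 0.001]
contact_force: [0.8, -2.5, 1.2]
opening: 0.003
finger_force: 1.1
t 11.3 tcp [ 0.5054 -0.0596  0.0484] gauge [0.0001 0.0246 0.0484] F [ 0.45 -2.6   1.18] op 0.003 q [ 0.01  0.87  0.03  2.05 -0.09  0.22  0.25]
tool y angle 0.1281 vs 0.13
clock: 11.5
tool_pos: [0.5053, -0.0579, 0.0486]
eef_rot: [0.66, 0.751, 0.0, 0.0]
contact_force: [-0.6, -3.0, 1.2]
opening: 0.004
finger_force: 1.7
t 11.5 tcp [ 0.5053 -0.0579  0.0486] gauge [0.0002 0.0263 0.0486] F [-0.98 -2.89  1.25] op 0.004 q [ 0.01  0.87  0.03  2.05 -0.1   0.22  0.25]
tool y angle 0.1284 vs 0.13
clock: 11.7
tool_pos: [0.5049, -0.0574, 0.0487]
eef_rot: [0.661, 0.751, -0.0, 0.001]
contact_force: [0.3, -7.7, -0.2]
opening: 0.008
finger_force: 3.2
t 11.7 tcp [ 0.5049 -0.0574  0.0487] gauge [-0.0001  0.0268  0.0487] F [-0.7  -7.69 -0.17] op 0.008 q [ 0.    0.87  0.03  2.05 -0.1   0.22  0.24]
tool y angle 0.1274 vs 0.13
```

```bash
python3 -m pendant '[{"claw":0,"dx":-0.1,"dy":1,"dz":0.1,"twist":0},{"claw":0,"dx":-0.1,"dy":1,"dz":0.1,"twist":0}]'; python3 -c "
from h import *
st()"
python3 -m pendant '[{"claw":0,"dx":-0.1,"dy":1,"dz":0.1,"twist":0},{"claw":0,"dx":-0.1,"dy":1,"dz":0.1,"twist":0}]'; python3 -c "
from h import *
st()
im,d=eyes.snapshot('side');cv2.imwrite('pics/s5.png',cv2.resize(im[170:270,260:400],None,fx=5,fy=5,interpolation=2))"
```

```text
clock: 11.9
tool_pos: [0.5047, -0.0573, 0.0488]
eef_rot: [0.661, 0.75, -0.001, 0.001]
contact_force: [0.5, -7.3, 0.9]
opening: 0.003
finger_force: 3.6
t 11.9 tcp [ 0.5047 -0.0573  0.0488] gauge [-0.0003  0.0269  0.0488] F [-0.48 -7.33  0.88] op 0.003 q [ 0.    0.87  0.03  2.05 -0.1   0.22  0.24]
tool y angle 0.1264 vs 0.13
clock: 12.1
tool_pos: [0.5046, -0.0572, 0.0489]
eef_rot: [0.661, 0.75, -0.001, 0.001]
contact_force: [-0.0, -8.7, 0.8]
opening: 0.004
finger_force: 4.4
t 12.1 tcp [ 0.5046 -0.0572  0.0489] gauge [-0.0004  0.0271  0.0489] F [-1.16 -8.67  0.81] op 0.004 q [ 0.    0.87  0.03  2.05 -0.1   0.22  0.24]
tool y angle 0.1254 vs 0.13
```

View pics/s5.png

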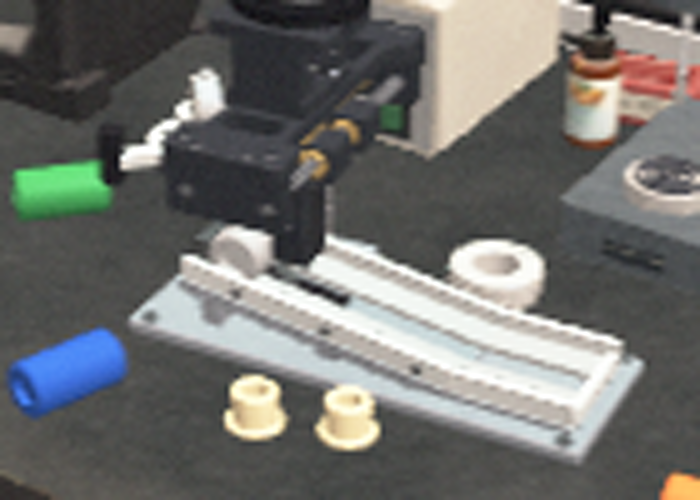

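The roller, at about (245,250) in the crop, is at the stop: the TCP no longer moves and the force has risen. I back off gently so that it settles on the catch.

```bash
python3 -m pendant '[{"claw":0,"dx":0.1,"dy":-1,"dz":0,"twist":0},{"claw":0,"dx":0.3,"dy":-2,"dz":0,"twist":0},{"claw":0,"dx":0.4,"dy":-3,"dz":0,"twist":0},{"claw":0,"dx":0.5,"dy":-4,"dz":0,"twist":0},{"claw":0,"dx":0.6,"dy":-5,"dz":0,"twist":0},{"claw":0,"dx":0.8,"dy":-6,"dz":0,"twist":0},{"claw":0,"dx":0.9,"dy":-7,"dz":0,"twist":0},{"claw":0,"dx":1,"dy":-8,"dz":0,"twist":0}]'; python3 -c "
from h import *
st()"
python3 -m pendant '[{"claw":0,"dx":0.3,"dy":-2,"dz":0,"twist":0},{"claw":0,"dx":0.5,"dy":-4,"dz":0,"twist":0},{"claw":0,"dx":0.8,"dy":-6,"dz":0,"twist":0},{"claw":0,"dx":1,"dy":-8,"dz":0,"twist":0}]'; python3 -c "
from h import *
st()
im,d=eyes.snapshot('side');cv2.imwrite('pics/s6.png',cv2.resize(im[190:250,270:350],None,fx=8,fy=8,interpolation=2))
for o in nets.place_of('side','roller'):
    uv=np.array(o['position'])*[640,400];print(round(o['confidence'],2),uv,inv(atz('side',uv,.0527)).round(3))
print(proj('side',G(O,TH,(0,.0464,.0527))))"
```

```text
clock: 12.95
tool_pos: [0.5058, -0.0616, 0.0488]
eef_rot: [0.66, 0.751, 0.0, -0.0]
contact_force: [-0.1, -0.1, -0.2]
opening: 0.008
finger_force: 0.0
t 12.95 tcp [ 0.5058 -0.0616  0.0488] gauge [0.0002 0.0226 0.0488] F [-0.14 -0.05 -0.19] op 0.008 q [ 0.02  0.87  0.03  2.05 -0.09  0.23  0.25]
tool y angle 0.1297 vs 0.13
clock: 13.35
tool_pos: [0.5067, -0.0702, 0.0488]
eef_rot: [0.66, 0.751, 0.0, 0.0]
contact_force: [-0.2, -1.1, -0.4]
opening: 0.006
finger_force: 0.0
t 13.35 tcp [ 0.5067 -0.0702  0.0488] gauge [-0.      0.0139  0.0488] F [-0.35 -1.05 -0.38] op 0.006 q [ 0.03  0.87  0.03  2.04 -0.09  0.23  0.26]
tool y angle 0.1289 vs 0.13
0.72 [404.416 274.   ] [[-0.13  -0.249  0.053]]
0.71 [239.104 218.68 ] [[-0.093  0.227  0.053]]
0.65 [272.576 242.4  ] [[-0.152  0.083  0.053]]
0.51 [273.024 206.32 ] [[0.01  0.18  0.053]]
0.42 [314.496 215.92 ] [[0.014 0.047 0.053]]
0.3 [281.728 199.08 ] [[0.061 0.181 0.053]]
[[312.55853356 218.28428378]]
```

View pics/s6.png

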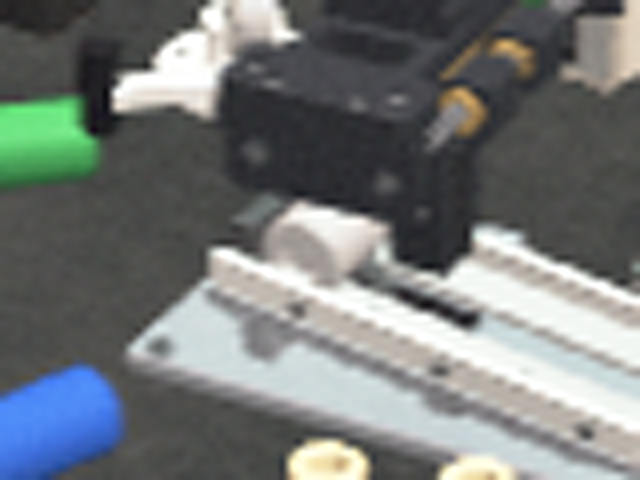

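The roller (crop about (330,245)) stays at the stop end with a clear gap to the fingertip, so the catch holds it. Next I plan the arm push and check clearances round the knob.

```bash
python3 -m pendant '[{"claw":0,"dx":2.5,"dy":-20,"dz":20,"twist":0},{"claw":0,"dx":2.5,"dy":-20,"dz":65,"twist":0},{"claw":0,"dx":2.5,"dy":-20,"dz":110,"twist":0},{"claw":0,"dx":2.5,"dy":-20,"dz":150,"twist":0},{"claw":0,"dx":2.5,"dy":-20,"dz":150,"twist":0}]'
python3 - <<'E'
from h import *
s=st()
for c in("top","side"):
    im,d=eyes.snapshot(c);P=cloud(c,d);g=inv(P.reshape(-1,3))
    m=(d.ravel()>0)&(g[:,2]>.1)&(g[:,2]<.35)&(abs(g[:,0])<.16)&(g[:,1]>.1)&(g[:,1]<.3)
    print(c,m.sum(),np.percentile(g[m],[0,5,50,95,100],axis=0).round(3).tolist() if m.sum() else "")
    for n,z in dict(swing_knob=.104,swing_arm=.087,roller=.0527).items():
        for o in nets.place_of(c,n)[:6]:
            uv=np.array(o["position"])*[640,400];gg=inv(atz(c,uv,z))[0]
            if abs(gg[0])<.1 and 0<gg[1]<.2:print(c,n,round(o["confidence"],2),gg.round(4))
for q in(.92,.75,.55,.35,.15,0):
    k=np.array([.064-.118*np.cos(q)-.004,.0464+.118*np.sin(q)+.016,.082]);print(q,k.round(3),G(O,TH,k).round(4))
print(G(O,TH,(-.012,.185,.2)),s["tool_pos"])
E
```

```text
clock: 13.95
tool_pos: [0.5122, -0.0907, 0.2036]
eef_rot: [0.66, 0.751, 0.003, 0.004]
contact_force: [1.3, 0.3, -0.1]
opening: 0.005
finger_force: 0.0
t 13.95 tcp [ 0.5122 -0.0907  0.2036] gauge [ 0.0028 -0.0071  0.2036] F [ 1.37  0.09 -0.1 ] op 0.005 q [ 0.05  0.6   0.06  1.94 -0.06  0.6   0.28]
tool y angle 0.1285 vs 0.13
top 394 [[0.021, 0.1, 0.101], [0.039, 0.113, 0.113], [0.143, 0.27, 0.222], [0.158, 0.297, 0.278], [0.16, 0.3, 0.282]]Traceback (most recent call last):
  File "<stdin>", line 8, in <module>
ValueError: it knows: bushing, end_stop, flange_part, gear, loupe, micrometer, nest, plug_gauge, ramp_foot, ring_gauge, roller, roller_gauge, swing_knob
```

Run:
```python
from h import *
s=st()
for c in("top","side"):
    im,d=eyes.snapshot(c);P=cloud(c,d);g=inv(P.reshape(-1,3))
    m=(d.ravel()>0)&(g[:,2]>.1)&(g[:,2]<.35)&(abs(g[:,0])<.12)&(g[:,1]>.08)&(g[:,1]<.26)
    print(c,m.sum(),np.percentile(g[m],[0,5,50,95,100],axis=0).round(3).tolist() if m.sum() else "")
    k=(d.ravel()>0)&(g[:,2]>.06)&(g[:,2]<.112)&(im.reshape(-1,3).max(1)<60)&(abs(g[:,0])<.05)&(g[:,1]>.1)&(g[:,1]<.17)
    if k.sum():print("knob depth",k.sum(),np.median(g[k],0).round(4))
    for n,z in dict(swing_knob=.087,roller=.0527).items():
        for o in nets.place_of(c,n)[:6]:
            uv=np.array(o["position"])*[640,400];gg=inv(atz(c,uv,z))[0]
            if abs(gg[0])<.1 and 0<gg[1]<.2:print(c,n,round(o["confidence"],2),gg.round(4))
for q in(.92,.75,.55,.35,.15,0):
    k=np.array([.064-.118*np.cos(q)-.004,.0464+.118*np.sin(q)+.016,.082]);print(q,k.round(3),G(O,TH,k).round(4))
print(G(O,TH,(-.012,.185,.2)))
```

```text
t 14.05 tcp [ 0.5095 -0.09    0.1995] gauge [ 0.0002 -0.006   0.1995] F [-0.65  0.4  -0.36] op 0.006 q [ 0.05  0.61  0.06  1.94 -0.06  0.6   0.28]
tool y angle 0.1292 vs 0.13
top 25 [[0.024, 0.097, 0.103], [0.025, 0.097, 0.11], [0.033, 0.104, 0.127], [0.039, 0.112, 0.137], [0.041, 0.113, 0.137]]
side 88 [[-0.011, 0.084, 0.1], [-0.008, 0.086, 0.101], [0.017, 0.095, 0.118], [0.026, 0.144, 0.132], [0.032, 0.148, 0.137]]
knob depth 52 [-0.0088  0.1387  0.0939]
side swing_knob 0.83 [-0.0027  0.1344  0.087 ]
side swing_knob 0.68 [0.0211 0.103  0.087 ]
side roller 0.57 [0.0007 0.0445 0.0527]
side roller 0.44 [0.0049 0.1768 0.0527]
0.92 [-0.011  0.156  0.082] [[0.4769 0.0695 0.082 ]]
0.75 [-0.026  0.143  0.082] [[0.4639 0.0542 0.082 ]]
0.55 [-0.041  0.124  0.082] [[0.4522 0.0338 0.082 ]]
0.35 [-0.051  0.103  0.082] [[0.4447 0.0114 0.082 ]]
0.15 [-0.057  0.08   0.082] [[ 0.4419 -0.012   0.082 ]]
0 [-0.058  0.062  0.082] [[ 0.4429 -0.0296  0.082 ]]
[[0.47261894 0.09788334 0.2       ]]
```

```bash
python3 -m pendant '[{"claw":0,"dx":-9,"dy":48,"dz":0,"twist":0},{"claw":0,"dx":-18,"dy":95,"dz":0,"twist":0},{"claw":0,"dx":-27,"dy":142,"dz":0,"twist":0},{"claw":0,"dx":-37,"dy":188,"dz":0,"twist":0},{"claw":0,"dx":-37,"dy":188,"dz":0,"twist":0},{"claw":0,"dx":-37,"dy":188,"dz":-40,"twist":0},{"claw":0,"dx":-37,"dy":188,"dz":-80,"twist":0}]'; python3 -m pendant '[{"claw":0,"dx":0,"dy":0,"dz":-20,"twist":0},{"claw":0,"dx":0,"dy":0,"dz":-37,"twist":0},{"claw":0,"dx":0,"dy":0,"dz":-37,"twist":0}]';python3 -c "
from h import *
s=st();print(((G(O,TH,(-.011,.156,.082))[0]-s['tool_pos'])*1000).round(1))"
```

```text
clock: 15.05
tool_pos: [0.4732, 0.0985, 0.1183]
eef_rot: [0.66, 0.752, 0.001, 0.001]
contact_force: [-0.4, -0.3, 0.4]
opening: 0.007
finger_force: 0.0
clock: 15.35
tool_pos: [0.4707, 0.0972, 0.0795]
eef_rot: [0.66, 0.751, -0.002, -0.001]
contact_force: [-0.2, 1.2, 0.0]
opening: 0.009
finger_force: 0.0
t 15.35 tcp [0.4707 0.0972 0.0795] gauge [-0.014   0.1845  0.0795] F [-0.04  1.22  0.03] op 0.009 q [-0.33  0.8   0.04  2.12 -0.14  0.23 -0.03]
tool y angle 0.1287 vs 0.13
[  6.7 -27.9   2.5]
```

```bash
python3 -m pendant '[{"claw":0,"dx":2,"dy":-7,"dz":1,"twist":0},{"claw":0,"dx":4,"dy":-14,"dz":1,"twist":0},{"claw":0,"dx":4,"dy":-21,"dz":1,"twist":0},{"claw":0,"dx":4,"dy":-26,"dz":1,"twist":0},{"claw":0,"dx":1,"dy":-31,"dz":1,"twist":0},{"claw":0,"dx":-2,"dy":-35,"dz":1,"twist":0},{"claw":0,"dx":-6,"dy":-39,"dz":1,"twist":0},{"claw":0,"dx":-9,"dy":-44,"dz":1,"twist":0}]';python3 -c "
from h import *
s=st();print(((G(O,TH,(-.041,.124,.082))[0]-s['tool_pos'])*1000).round(1))
im,d=eyes.snapshot('side')
for o in nets.place_of('side','swing_knob'):
  uv=np.array(o['position'])*[640,400];print(round(o['confidence'],2),inv(atz('side',uv,.087)).round(3))"
```

```text
clock: 16.15
tool_pos: [0.4625, 0.0538, 0.0829]
eef_rot: [0.66, 0.751, -0.0, -0.0]
contact_force: [-0.0, 0.3, 0.0]
opening: 0.009
finger_force: 0.3
t 16.15 tcp [0.4625 0.0538 0.0829] gauge [-0.0277  0.1426  0.0829] F [-0.01  0.33  0.03] op 0.009 q [-0.23  0.78  0.03  2.17 -0.11  0.2   0.02]
tool y angle 0.1296 vs 0.13
[-10.8 -20.2  -0.9]
0.93 [[-0.021  0.123  0.087]]
0.26 [[-0.025  0.028  0.087]]
```

```bash
python3 -m pendant '[{"claw":0,"dx":-3,"dy":-5,"dz":0,"twist":0},{"claw":0,"dx":-6,"dy":-10,"dz":0,"twist":0},{"claw":0,"dx":-9,"dy":-15,"dz":0,"twist":0},{"claw":0,"dx":-11,"dy":-20,"dz":0,"twist":0},{"claw":0,"dx":-13,"dy":-25,"dz":0,"twist":0},{"claw":0,"dx":-15,"dy":-31,"dz":0,"twist":0},{"claw":0,"dx":-17,"dy":-37,"dz":0,"twist":0},{"claw":0,"dx":-18,"dy":-43,"dz":0,"twist":0}]';python3 -m pendant '[{"claw":0,"dx":-1,"dy":-5,"dz":0,"twist":0},{"claw":0,"dx":-2,"dy":-10,"dz":0,"twist":0},{"claw":0,"dx":-3,"dy":-15,"dz":0,"twist":0},{"claw":0,"dx":-3,"dy":-20,"dz":0,"twist":0},{"claw":0,"dx":-3,"dy":-24,"dz":0,"twist":0},{"claw":0,"dx":-3,"dy":-28,"dz":0,"twist":0}]';python3 -c "
from h import *
s=st();print(((G(O,TH,(-.058,.062,.082))[0]-s['tool_pos'])*1000).round(1))
im,d=eyes.snapshot('side')
for o in nets.place_of('side','swing_knob'):
  uv=np.array(o['position'])*[640,400];print(round(o['confidence'],2),inv(atz('side',uv,.087)).round(3))"
```

```text
clock: 17.05
tool_pos: [0.4449, 0.0104, 0.0828]
eef_rot: [0.66, 0.751, -0.0, -0.0]
contact_force: [-0.0, 0.7, -1.0]
opening: 0.007
finger_force: 0.2
clock: 17.65
tool_pos: [0.4421, -0.0173, 0.0828]
eef_rot: [0.66, 0.751, -0.0, -0.0]
contact_force: [0.7, 0.8, 0.2]
opening: 0.006
finger_force: 0.3
t 17.65 tcp [ 0.4421 -0.0173  0.0828] gauge [-0.0572  0.0748  0.0828] F [0.76 0.67 0.17] op 0.006 q [-0.07  0.77  0.01  2.23 -0.04  0.14  0.11]
tool y angle 0.1291 vs 0.13
[  0.9 -12.8  -0.8]
0.76 [[-0.031  0.07   0.087]]
```

```bash
python3 -m pendant '[{"claw":0,"dx":0,"dy":-2,"dz":0,"twist":0},{"claw":0,"dx":0,"dy":-4,"dz":0,"twist":0},{"claw":0,"dx":0,"dy":-6,"dz":0,"twist":0},{"claw":0,"dx":0,"dy":-8,"dz":0,"twist":0}]';python3 -c "
from h import *
st()"; python3 -m pendant '[{"claw":0,"dx":0.1,"dy":-1,"dz":0,"twist":0},{"claw":0,"dx":0.2,"dy":-2,"dz":0,"twist":0},{"claw":0,"dx":0.2,"dy":-2.5,"dz":0,"twist":0}]';python3 -c "
from h import *
st()"
```

```text
clock: 18.15
tool_pos: [0.4424, -0.0226, 0.0829]
eef_rot: [0.659, 0.752, 0.001, -0.001]
contact_force: [-0.1, 10.6, 1.4]
opening: 0.004
finger_force: 5.3
t 18.15 tcp [ 0.4424 -0.0226  0.0829] gauge [-0.0575  0.0694  0.0829] F [ 1.3  10.56  1.37] op 0.004 q [-0.05  0.77  0.    2.23 -0.04  0.14  0.12]
tool y angle 0.1327 vs 0.13
clock: 18.45
tool_pos: [0.4424, -0.0227, 0.0828]
eef_rot: [0.657, 0.754, 0.002, -0.002]
contact_force: [-0.4, 12.9, 1.2]
opening: 0.006
finger_force: 6.6
t 18.45 tcp [ 0.4424 -0.0227  0.0828] gauge [-0.0576  0.0693  0.0828] F [ 1.3  12.81  1.24] op 0.006 q [-0.05  0.77 -0.    2.23 -0.04  0.14  0.12]
tool y angle 0.1362 vs 0.13
```

```bash
python3 -m pendant '[{"claw":0,"dx":-0.3,"dy":2,"dz":0,"twist":0},{"claw":0,"dx":-0.5,"dy":5,"dz":0,"twist":0},{"claw":0,"dx":-1,"dy":10,"dz":0,"twist":0},{"claw":0,"dx":-2,"dy":20,"dz":0,"twist":0},{"claw":0,"dx":-4,"dy":35,"dz":0,"twist":0},{"claw":0,"dx":-4,"dy":35,"dz":45,"twist":0},{"claw":0,"dx":-4,"dy":35,"dz":90,"twist":0},{"claw":0,"dx":-4,"dy":35,"dz":130,"twist":0}]';python3 -m pendant '[{"claw":0,"dx":0,"dy":50,"dz":0,"twist":0},{"claw":0,"dx":0,"dy":100,"dz":0,"twist":0},{"claw":0,"dx":0,"dy":150,"dz":0,"twist":0},{"claw":0,"dx":0,"dy":180,"dz":0,"twist":0},{"claw":0,"dx":0,"dy":180,"dz":0,"twist":0}]';python3 -c "
from h import *
st()
ims={}
for c in ('top','side'):
  im,d=eyes.snapshot(c);ims[c]=im
  for n,z in dict(swing_knob=.087,roller=.0527,nest=.0527).items():
   for o in nets.place_of(c,n):
    uv=np.array(o['position'])*[640,400];g=inv(atz(c,uv,z))[0]
    if abs(g[0])<.1 and -.15<g[1]<.2:print(c,n,round(o['confidence'],2),g.round(3))
a=cv2.resize(ims['top'][160:220,285:345],(400,400),interpolation=2);b=cv2.resize(ims['side'][175:255,270:350],(400,400),interpolation=2)
cv2.imwrite('pics/end.png',np.hstack([a,b]))"
```

```text
clock: 19.25
tool_pos: [0.4378, 0.0079, 0.2143]
eef_rot: [0.66, 0.751, -0.0, -0.0]
contact_force: [1.1, -0.1, -0.9]
opening: 0.007
finger_force: 0.0
clock: 19.75
tool_pos: [0.4376, 0.1934, 0.2127]
eef_rot: [0.657, 0.754, 0.001, -0.001]
contact_force: [-0.3, 0.5, -0.0]
opening: 0.005
finger_force: 0.0
t 19.75 tcp [0.4376 0.1934 0.2127] gauge [-0.0344  0.2843  0.2127] F [-0.28  0.5  -0.03] op 0.005 q [-0.58  0.55  0.1   2.04 -0.1   0.56 -0.26]
tool y angle 0.1378 vs 0.13
top swing_knob 0.54 [-0.056  0.051  0.087]
top roller 0.53 [-0.001  0.048  0.053]
top nest 0.96 [0.003 0.059 0.053]
top nest 0.41 [ 0.09  -0.048  0.053]
side swing_knob 0.7 [-0.041  0.056  0.087]
side roller 0.5 [-0.     0.189  0.053]
side roller 0.48 [0.013 0.048 0.053]
side nest 0.7 [0.004 0.057 0.053]
```

View pics/end.png

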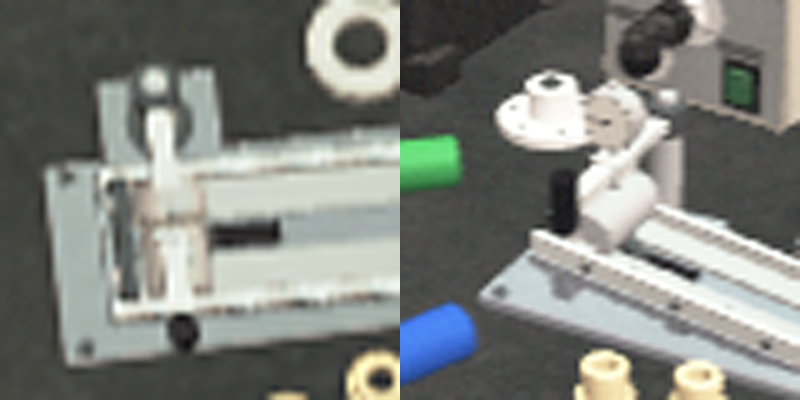

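The final picture shows the arm lying parallel to the end stop and across the seated roller: hub at (155,80), knob at (183,332), roller at about (180,240). A gap remains between roller and stop, and the robot is clear of everything. I'm handing in.

```bash
python3 -c "
from plant import r
print(r.finish_job())"
```

```text
the job is handed in; nothing more can be done
None
```

The roller was pushed home against the end stop and backed off onto the catch, then the indicator arm was pushed to its stop over it; the last pictures show the roller in the nest and the arm straight across it, and the job was handed in at about 20 s with no verdict returned.

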